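# Nest the parts-washing pans with fanned handles

## Task

Stow the three parts-washing pans as one nest that is fanned like a hand of cards: seen from above, each pan's handle points about 45 degrees clockwise of the handle of the pan below it. The medium pan already sits in the large one but its handle lies right over the large pan's handle, so swing it round where it sits, without lifting it out; then set the small pan gently down into the medium one, fully home and level, with its handle fanned on in the same direction. Leave the large pan standing where it is (its handle tells where the fan begins), and do not disturb the other things on the bench.

Things in the scene. Friction and masses are not known exactly. Their poses are not given: they have to be found in the camera images.
- large_pan: Largest of three plain steel pans with straight wooden-gripped handles; loose, 0.9 kg, stands on the bench as the bottom of the nest. Foot 100 mm, rim 120 mm outer diameter, 50 mm high, wall 3, floor 5 thick. Origin: centre of underside, z up; the level handle points along the pan's +x. Handle 14 mm wide, z = 34 to 46 mm, ending 165 mm from the pan's axis.
- medium_pan: Medium pan, loose, about 0.2 kg, sits on the floor of the large pan (origin 5 mm above that pan's, about 4 mm sideways play), its handle over the large one's with a 6 mm gap. Foot 86 mm, rim 106 mm outer diameter, 52 mm high, wall 3, floor 5 thick. Origin: centre of underside, z up; the level handle points along the pan's +x. Handle 14 mm wide, z = 47 to 59 mm, wooden grip 67 to 155 mm from the axis.
- medium_pan_handle (a point): Middle of the medium pan's handle, 100 mm from the pan's axis, 53 mm above its origin. A sideways push of a few newtons on the handle turns the pan in the nest; a fingertip that reaches over 6 mm below the handle also meets the large pan's handle.
- small_pan: Small pan, loose, about 0.14 kg, stands alone on the bench to the left of the nest. Foot 72 mm, rim 92 mm outer diameter, 54 mm high, wall 3, floor 5 thick. Origin: centre of underside, z up; the level handle points along the pan's +x. Handle 14 mm wide on a raised neck, z = 54 to 66 mm, wooden grip 60 to 145 mm from the axis. Home in the medium pan, its origin is 5 mm above that pan's, with about 4 mm sideways play.
- small_pan_handle (a point): Middle of the small pan's handle, 100 mm from the pan's axis, 60 mm above its origin. Pinched across from above at 75 to 90 mm from the axis with a firm grip (about 40 N) the pan hangs nearly level and the fingers clear the rims of the nest.
- pliers: Pliers, 51x170x11 mm, lying flat between the nest and the small pan, under the sweep of the handles; not to be disturbed. Origin: centre of the underside, long along its y.
- bush: Steel bush, 28 mm in diameter, 22 mm high, near the front edge between the nest and the small pan; not to be disturbed. Origin: centre of the underside.
- gear_blank: Gear, 72 mm in diameter, 24 mm high, to the left of the small pan; not to be disturbed. Origin: centre of the underside.
- nut_tin: Open tin of nuts, 74 mm in diameter, 45 mm high, at the left; not to be disturbed. Origin: centre of the underside.
- cold_chisel: Cold chisel, 20x180x16 mm, lying along the front edge in front of the nest; not to be disturbed. Origin: centre of the underside, long along its y.

How it is judged (in metres and radians):
At the end, for the whole second after the job is handed in: Each upper pan is home in the one below (axes within 10 mm, origin 5 mm above the lower one's within 3 mm, tilt under 0.06 rad, at rest), its handle 25 to 65 degrees clockwise from above of the handle just below; the large pan is within 30 mm of where it stood (horizontal distance between medium_pan and large_pan below 0.01 m and z of medium_pan in the frame of large_pan between 0.002 and 0.008 m and y of medium_pan_handle in the frame of large_pan between -0.0906308 and -0.0422618 m and x of medium_pan_handle in the frame of large_pan above 0.03 m and angle between each of medium_pan, small_pan, large_pan's own z axis and vertical below 0.06 rad and linear speed of each of medium_pan, small_pan below 0.02 m/s and horizontal distance between small_pan and medium_pan below 0.01 m and z of small_pan in the frame of medium_pan between 0.002 and 0.008 m and y of small_pan_handle in the frame of medium_pan between -0.0906308 and -0.0422618 m and x of small_pan_handle in the frame of medium_pan above 0.03 m and distance of large_pan from where it was at the start of the episode below 0.03 m); the robot touches nothing.
It fails at once if the medium pan is lifted out of the large pan (more than 25 mm) (z of medium_pan in the frame of large_pan above 0.03 m).
It fails at once if the small pan is rammed into the nest (contact force over 40 N) (contact force between small_pan and medium_pan above 40 N or contact force between small_pan and large_pan above 40 N).
It fails at once if the small pan is dropped into the nest (falls free, over 0.5 m/s, a fall of more than about 13 mm) (horizontal distance between small_pan and medium_pan below 0.04 m and z of small_pan in the frame of medium_pan below 0.05 m and contact force between the fingers and small_pan below 0.1 N and linear speed of small_pan above 0.5 m/s).
It fails at once if one of the other things (pliers, bush, gear, nut tin, cold chisel) is moved by more than 30 mm (distance of any of pliers, bush, gear_blank, nut_tin, cold_chisel from where it was at the start of the episode above 0.03 m).
It also fails if it takes over 58 s, if anything falls off the work surface, if the arm or the gripper's body presses on something with over 40 N, if the wrist force passes 120 N, or if a joint passes its speed limit or range.

## Robot

A 7-joint arm with a two-finger parallel gripper is mounted at the origin on a cart in front of the work surface, level with it; the furniture and walls round the work are solid. World frame = base frame: x ahead of the robot, y to its left, z up, the work surface at z = 0. Lengths are in m, angles in degrees, forces in N, time in s.
With the tool pointing down it reaches from about 0.4 to 0.85 m from the base axis. Payload 4.4 kg.
Tool frame: the origin (TCP) lies on the centre line of the jaws, within the pads' length; the fingertips stand 17 mm ahead of it and the grasp point (between the pads) lies 2 mm behind it (r.tip_reach is the distance from the TCP to the fingertips, in m); z points along the fingers, y is the line along which they close (so a half turn about z gives the same grasp; the last joint's range is limited). The gripper opens to 94 mm and grips with 3 to 60 N. Pads are 16 mm wide; open, the fingers measure 119 mm over their backs; the gripper's body (75 mm by 177 mm) begins 78 mm behind the grasp point.
Start: joints at [70.027, 36.005, 2.206, 86.941, -1.547, 57.084, -1.146], TCP at [0.181, -0.624, 0.222] pointing down, gripper open.
Joint ranges: [-175.42, 175.42], [-21.48, 121.26], [-71.46, 75.88], [10.55, 141.38], [-63.04, 243.04], [13.31, 113.54], [-168.57, 168.57]. Speed limits (degrees/s): [147.25, 147.25, 180, 180, 180, 180, 180].

## Interface

Orientations are given as a 3x3 rotation matrix whose columns are the frame's x, y, z axes.
In Python, from bench import r gives the robot as it stands.
- The arm moves only by the tool jog_arm, never from a script. Its argument "rows" is a list of rows, each a list of 7 numbers: the shift along the tool's x, y, z normalised to -1 to 1, where 1 is 0.5 m, then the turn, a rotation vector about the tool's x, y, z normalised to -1 to 1, where 1 is 180 degrees, then the closure, from -1 (fully open) to 1 (shut), so that 0 is half open. A call has 1 to 20 rows; each row is the pose to reach, as a shift and turn from the pose commanded when the call began, along the tool's axes at that moment, turning the shorter way round; what a row does not reach only later rows make up. A row lasts 1/12 s, in which the tool goes at most 41.7 mm and 7.16 degrees, less where a joint would pass 70% of its speed; a pose out of reach is approached as far as the arm can. A call with a number of a shift or a turn outside -1 to 1 is refused whole. A call with a gripper value outside its range is refused whole. The fingers move at their own pace and stop on an object; the grip force is fixed at half the most. Time passes only in rows, so rows that repeat a pose let the fingers close. It gives the time, the measured TCP pose, the force, the opening and the grip force at its end, in the units of the state.
- r.get_obs(): the state, without advancing time (a new reading comes with each control period).
- r.read_camera(name): name is "scene" or "top" or "wrist"; returns a dict with "color" (384x512x3 uint8, red, green, blue), "depth" (384x512 float32, m along the optical axis (not along the pixel's ray), 0 where there is no reading), "vfov" (degrees; the focal length in pixels is half the picture's height over the tangent of half this angle, whatever the lens; pixels are square), "cx", "cy" (the principal point, pixels), "R" (3x3) and "t" (3): a world point X has camera coordinates R X + t. Camera axes: x right, y down, z forward; pixel columns grow to the right and rows downward; lengths in m; the calibration is good to about 2 mm. A picture is of the moment at which its call begins.
- r.close_job(): hands the job in; it is judged then, once.
The state is a dict: "clock": time; "joint_positions": joint angles; "qvel": joint speeds; "tau": joint torques, N m; "tcp_pos": TCP position; "ee_rot": TCP orientation; "ft_force": force on the tool from outside, world axes, zero at the start; "wrist_torque": the same for the moment, N m; "opening": opening from 0.0 (shut) to 1.0 (fully open); "grasp_force": force on a finger pad.
Only numpy, scipy, OpenCV 4.12 (cv2) and the standard library are available. Lean on these libraries where they do the work, as an engineer would, in place of code of your own. Each camera call takes 0.05 s, during which the arm holds its last target. There are 200 camera calls.

## Working session

There is one attempt and no reset: what is moved stays moved. The work goes in short steps, Python scripts to look and compute and a tool call to move; the robot and the scene stay as the last step left them, time stands still between calls to the robot, and variables do not carry over. Pictures are saved under pics/ and viewed, at most 10 in all, crops included, and the job is handed in when it is done.

Besides the shell and the picture viewer there is one more tool, called after ">>>" as name([rows], argument=value, ...), one row to a line, values as JSON. jog_arm: Moves the arm, as the interface text tells. Its arguments: {"type":"object","properties":{"rows":{"type":"array"}},"required":["rows"]}

```bash
mkdir -p pics; ls; python3 - <<'E'
from bench import r
import cv2,numpy as np
o=r.get_obs(); print(o['clock'],o['tcp_pos'],np.round(o['ee_rot'],3),o['opening'])
for n in ['top','scene']:
    c=r.read_camera(n); np.savez('%s0.npz'%n,**c)
    cv2.imwrite(f'pics/{n}0.png',c['color'][:,:,::-1]); print(n,c['vfov'],c['cx'],c['cy'],np.round(c['R'],3).tolist(),c['t'])
E
```

```text
pics
0.0 [ 0.18126445 -0.62356567  0.22159037] [[ 0.96   0.279 -0.001]
 [ 0.279 -0.96   0.002]
 [-0.    -0.002 -1.   ]] 1.0014542168792964
top 57.91150759613404 255.39818232379002 194.0043071477454 [[-0.008, -1.0, -0.002], [-0.992, 0.008, -0.128], [0.128, 0.001, -0.992]] [0.206237   0.50745466 1.11708453]
scene 50.75239706129595 257.8471866767807 191.88268538075812 [[-0.633, -0.774, -0.005], [-0.574, 0.474, -0.668], [0.52, -0.42, -0.744]] [0.48255559 0.23034182 1.03425747]
```

View pics/top0.png

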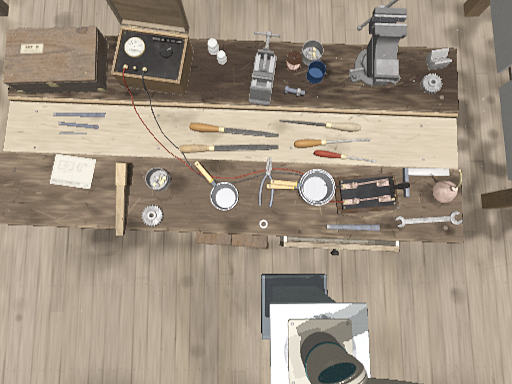

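View pics/scene0.png

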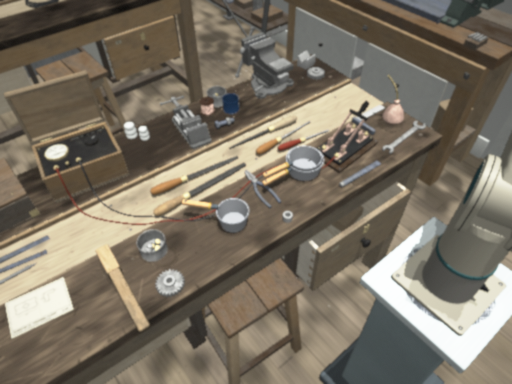

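The nest is at about (316,187) in the top image with its handles pointing left to (270,184). The small pan is at (224,195) with its handle going up-left to (197,165). The pliers are at (267,183) and the bush at (263,224). So medium has to swing toward +x (up in the image), and small should end up pointing roughly +x.

```bash
cat > h.py <<'E'
import numpy as np,cv2
def cloud(c):
    d=c['depth'];H,W=d.shape;f=H/2/np.tan(np.radians(float(c['vfov']))/2)
    v,u=np.mgrid[:H,:W];P=np.stack([(u-c['cx'])/f*d,(v-c['cy'])/f*d,d],-1)
    return (P-c['t'])@c['R'],d>0
def plane(c,uv,z):
    f=c['color'].shape[0]/2/np.tan(np.radians(float(c['vfov']))/2)
    uv=np.asarray(uv,float).reshape(-1,2)
    ray=np.c_[(uv[:,0]-c['cx'])/f,(uv[:,1]-c['cy'])/f,np.ones(len(uv))]@c['R']
    C=-c['R'].T@c['t'];return C+ray*((z-C[2])/ray[:,2])[:,None]
def wood(c):
    h=cv2.cvtColor(c['color'],cv2.COLOR_RGB2HSV)
    return (h[...,0]>10)&(h[...,0]<28)&(h[...,1]>120)&(h[...,2]>150)
def handle(c,W,near,lo,hi,rad):
    m=wood(c)&(np.linalg.norm(W[...,:2]-near,axis=2)<rad)&(W[...,2]>lo)&(W[...,2]<hi)
    p=W[m]; return p
def circ(p):
    A=np.c_[2*p,np.ones(len(p))];s=np.linalg.lstsq(A,(p**2).sum(1),rcond=None)[0]
    return s[:2],np.sqrt(s[2]+s[0]**2+s[1]**2)
E
python3 - <<'E'
from h import *
for n in ['top','scene']:
    c=dict(np.load(n+'0.npz'));W,ok=cloud(c)
    px={'top':[(316,187),(224,195),(268,183),(263,224),(152,215),(158,179),(353,227),(350,190)],'scene':[(303,165),(232,217),(262,187),(287,215)]}[n]
    print(n,[np.round(W[v,u],3).tolist() for u,v in px])
    for nm,(u,v),lo,hi in [('nest',px[0],.043,.07),('small',px[1],.043,.07)]:
        ctr=W[v,u,:2]
        w=wood(c)
        m=ok&(np.linalg.norm(W[...,:2]-ctr,axis=2)<.085)&(W[...,2]>lo)&(W[...,2]<hi)&~w
        # rim
        p=W[m&(np.linalg.norm(W[...,:2]-ctr,axis=2)<.07)];cc,R=circ(p[:,:2])
        (x,y),rr=cv2.minEnclosingCircle(p[:,:2].astype(np.float32))
        q=handle(c,W,cc,.02,.085,.18)
        print(nm,len(p),'fit',cc,R,'enc',x,y,rr,'handle n',len(q))
        if len(q):
            mu=q[:,:2].mean(0);print('  hmean',q.mean(0),'ang',np.degrees(np.arctan2(*(mu-cc)[::-1])),'rmax',np.linalg.norm(q[:,:2]-cc,axis=1).max())
E
```

```text
top [[0.534, -0.003, 0.013], [0.51, 0.309, 0.006], [0.551, 0.159, 0.0], [0.411, 0.177, 0.002], [0.445, 0.553, -0.001], [0.565, 0.531, 0.016], [0.398, -0.122, 0.01], [0.521, -0.113, 0.027]]
nest 327 fit [0.52746841 0.00238185] 0.05372853784329829 enc 0.5311113595962524 0.004295655991882086 0.06333699077367783 handle n 7
  hmean [0.53120942 0.0739501  0.05963805] ang 87.0077586789558 rmax 0.07653030578807897
small 173 fit [0.506786   0.31048348] 0.04552648758883398 enc 0.5121578574180603 0.31590694189071655 0.061271630227565765 handle n 7
  hmean [0.55020823 0.34539718 0.06617519] ang 38.80106676486201 rmax 0.05778941689446823
scene [[0.536, -0.003, 0.011], [0.516, 0.298, 0.003], [0.554, 0.154, 0.001], [0.42, 0.171, 0.004]]
nest 406 fit [0.52860182 0.00445883] 0.052466685468818955 enc 0.5304710268974304 0.004414616152644157 0.06235889717936516 handle n 13
  hmean [0.5290919  0.07794349 0.05349794] ang 89.61788561871109 rmax 0.0798075908859467
small 289 fit [0.50643056 0.31140827] 0.04522559925794474 enc 0.5153482556343079 0.31328243017196655 0.05996115505695343 handle n 10
  hmean [0.54995135 0.34824978 0.0666125 ] ang 40.2487941287831 rmax 0.060549089253968146
```

```bash
cat >> h.py <<'E'
from scipy.spatial.transform import Rotation as Ro
def rel(o,*wps):
    R0=np.array(o['ee_rot']);p0=np.array(o['tcp_pos'])
    for x,y,z,yaw in wps:
        a=np.radians(yaw);T=np.array([[np.cos(a),np.sin(a),0],[np.sin(a),-np.cos(a),0],[0,0,-1]])
        s=R0.T@(np.array([x,y,z])-p0)/.5; w=Ro.from_matrix(R0.T@T).as_rotvec()/np.pi
        print([x,y,z,yaw],np.round(s,3).tolist(),np.round(w,3).tolist(),'rows',round(max(np.linalg.norm(s)*12,np.linalg.norm(w)*180/7.16),1))
E
python3 - <<'E'
from h import *;from bench import r
rel(r.get_obs(),(.44,-.3,.22,52),(.53,.09,.22,88))
E
```

```text
[0.44, -0.3, 0.22, 52] [0.678, -0.477, 0.004] [-0.001, -0.0, -0.199] rows 9.9
[0.53, 0.09, 0.22, 88] [1.068, -1.176, 0.005] [-0.0, -0.0, -0.399] rows 19.1
```

>>> jog_arm([
  [0.678,-0.477,0.004,0,0,-0.2,-1],
  [0.678,-0.477,0.004,0,0,-0.2,-1],
  [0.678,-0.477,0.004,0,0,-0.2,-1],
  [0.678,-0.477,0.004,0,0,-0.2,-1],
  [0.678,-0.477,0.004,0,0,-0.2,-1],
  [0.678,-0.477,0.004,0,0,-0.2,-1],
  [0.678,-0.477,0.004,0,0,-0.2,-1],
  [0.678,-0.477,0.004,0,0,-0.2,-1],
  [0.678,-0.477,0.004,0,0,-0.2,-1],
  [0.678,-0.477,0.004,0,0,-0.2,-1],
  [0.678,-0.477,0.004,0,0,-0.2,-1],
  [0.678,-0.477,0.004,0,0,-0.2,-1],
])

```text
clock: 1.1
tcp_pos: [0.442, -0.2978, 0.2203]
ee_rot: [[0.608, 0.794, 0.0], [0.794, -0.608, 0.001], [0.001, -0.001, -1.0]]
ft_force: [-0.1, -1.4, 0.1]
opening: 1.002
grasp_force: 0.0
```

```bash
python3 - <<'E'
from h import *;from bench import r
rel(r.get_obs(),(.53,.10,.20,88))
E
```

```text
[0.53, 0.1, 0.2, 88] [0.739, -0.344, 0.041] [-0.0, -0.0, -0.197] rows 9.8
```

>>> jog_arm([
  [0.739,-0.344,0.04,0,0,-0.197,0.1],
  [0.739,-0.344,0.04,0,0,-0.197,0.1],
  [0.739,-0.344,0.04,0,0,-0.197,0.1],
  [0.739,-0.344,0.04,0,0,-0.197,0.1],
  [0.739,-0.344,0.04,0,0,-0.197,0.1],
  [0.739,-0.344,0.04,0,0,-0.197,0.1],
  [0.739,-0.344,0.04,0,0,-0.197,0.1],
  [0.739,-0.344,0.04,0,0,-0.197,0.1],
  [0.739,-0.344,0.04,0,0,-0.197,0.1],
  [0.739,-0.344,0.04,0,0,-0.197,0.1],
  [0.739,-0.344,0.04,0,0,-0.197,0.1],
  [0.739,-0.344,0.04,0,0,-0.197,0.1],
])

```text
clock: 2.1
tcp_pos: [0.531, 0.0973, 0.2]
ee_rot: [[0.039, 0.999, -0.001], [0.999, -0.039, -0.0], [-0.0, -0.001, -1.0]]
ft_force: [0.9, -1.2, -0.7]
opening: 0.45
grasp_force: 0.0
```

```bash
python3 - <<'E'
from h import *;from bench import r
print(r.get_obs()['opening'])
c=r.read_camera('wrist');np.savez('w1.npz',**c);cv2.imwrite('pics/w1.png',c['color'][:,:,::-1])
print('cam at',-c['R'].T@c['t'],'fwd',c['R'][2])
E
```

```text
0.4503791456264278
cam at [0.53385819 0.16760048 0.36259699] fwd [-0.01017152 -0.24293701 -0.96998874]
```

View pics/w1.png

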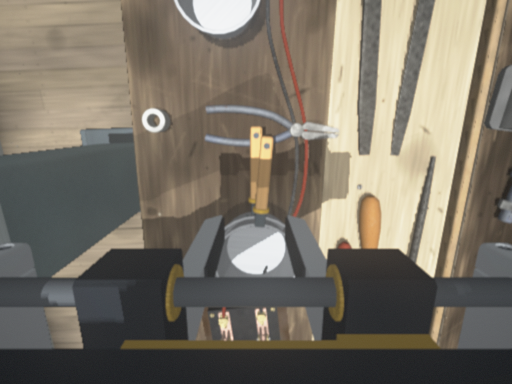

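Wrist view (right = +x, up = +y). The medium handle runs from (261,205) to its tip at (266,140). The large handle's tip is at (256,128), just beside it. The pliers are beneath at (270,130), and the fingers straddle the handle line.

```bash
python3 - <<'E'
from h import *
c=dict(np.load('w1.npz'))
a=plane(c,[(261,205),(266,140)],.064);b=plane(c,[(252,198),(256,128)],.046)
print(a,b)
for q in (a,b): d=q[1]-q[0];print(np.degrees(np.arctan2(d[1],d[0])))
from bench import r
rel(r.get_obs(),(.531,.100,.073,88))
E
```

```text
[[0.53779459 0.07823672 0.064     ]
 [0.54551365 0.15105018 0.064     ]] [[0.52748156 0.08204206 0.046     ]
 [0.53528065 0.16381957 0.046     ]]
83.94859710859723
84.55219570982548
[0.531, 0.1, 0.073, 88] [0.01, 0.0, 0.254] [-0.0, 0.0, -0.002] rows 3.1
```

```bash
python3 - <<'E'
from h import *
from bench import r
rel(r.get_obs(),(.540,.102,.11,84),(.540,.102,.072,84))
E
```

```text
[0.54, 0.102, 0.11, 84] [0.015, 0.018, 0.18] [-0.0, 0.001, 0.02] rows 2.2
[0.54, 0.102, 0.072, 84] [0.015, 0.018, 0.256] [-0.0, 0.001, 0.02] rows 3.1
```

>>> jog_arm([
  [0.015,0.018,0.18,0,0,0.02,0.1],
  [0.015,0.018,0.18,0,0,0.02,0.1],
  [0.015,0.018,0.18,0,0,0.02,0.1],
  [0.015,0.018,0.18,0,0,0.02,0.1],
  [0.015,0.018,0.21,0,0,0.02,0.1],
  [0.015,0.018,0.24,0,0,0.02,0.1],
  [0.015,0.018,0.256,0,0,0.02,0.1],
  [0.015,0.018,0.256,0,0,0.02,0.1],
  [0.015,0.018,0.256,0,0,0.02,0.45],
  [0.015,0.018,0.256,0,0,0.02,0.45],
  [0.015,0.018,0.256,0,0,0.02,0.45],
  [0.015,0.018,0.256,0,0,0.02,0.45],
])

```text
clock: 3.15
tcp_pos: [0.5408, 0.104, 0.0734]
ee_rot: [[0.104, 0.995, 0.002], [0.995, -0.104, 0.0], [0.0, 0.001, -1.0]]
ft_force: [0.1, 0.3, 0.4]
opening: 0.275
grasp_force: 0.0
```

```bash
python3 - <<'E'
from h import *
from bench import r
o=r.get_obs();print(o['tcp_pos'],o['ft_force'],o['opening'],o['grasp_force'])
cx,cy=.5285,.003
rel(o,*[(cx+.1*np.cos(np.radians(a)),cy+.1*np.sin(np.radians(a)),.072,a) for a in (80,76,72,68,64,60,56,52,48,44,40,37,40)])
E
```

```text
[0.54081844 0.10399009 0.07340694] [0.12914733 0.27926131 0.35719865] 0.27505694526115537 0.0
[np.float64(0.545864817766693), np.float64(0.10148077530122081), 0.072, 80] [-0.004, 0.011, 0.003] [0.0, -0.0, 0.023] rows 0.6
[np.float64(0.5526921895599668), np.float64(0.10002957262759965), 0.072, 76] [-0.005, 0.024, 0.003] [0.0, -0.0, 0.045] rows 1.1
[np.float64(0.5594016994374947), np.float64(0.09810565162951536), 0.072, 72] [-0.008, 0.038, 0.003] [0.0, -0.0, 0.067] rows 1.7
[np.float64(0.5659606593415911), np.float64(0.09571838545667875), 0.072, 68] [-0.011, 0.052, 0.003] [0.0, -0.0, 0.089] rows 2.2
[np.float64(0.5723371146789077), np.float64(0.09287940462991671), 0.072, 64] [-0.016, 0.065, 0.003] [0.0, -0.0, 0.111] rows 2.8
[np.float64(0.5785), np.float64(0.08960254037844387), 0.072, 60] [-0.021, 0.078, 0.003] [0.0, -0.0, 0.134] rows 3.4
[np.float64(0.5844192903470746), np.float64(0.08590375725550418), 0.072, 56] [-0.027, 0.09, 0.003] [0.0, -0.0, 0.156] rows 3.9
[np.float64(0.5900661475325658), np.float64(0.08180107536067222), 0.072, 52] [-0.034, 0.103, 0.003] [0.0, -0.0, 0.178] rows 4.5
[np.float64(0.5954130606358858), np.float64(0.07731448254773943), 0.072, 48] [-0.042, 0.114, 0.003] [0.0, -0.0, 0.2] rows 5.0
[np.float64(0.6004339800338651), np.float64(0.07246583704589973), 0.072, 44] [-0.05, 0.125, 0.003] [0.0, -0.0, 0.223] rows 5.6
[np.float64(0.6051044443118978), np.float64(0.06727876096865393), 0.072, 40] [-0.06, 0.135, 0.003] [0.0, -0.0, 0.245] rows 6.2
[np.float64(0.6083635510047293), np.float64(0.06318150231520483), 0.072, 37] [-0.067, 0.143, 0.003] [0.0, -0.0, 0.261] rows 6.6
[np.float64(0.6051044443118978), np.float64(0.06727876096865393), 0.072, 40] [-0.06, 0.135, 0.003] [0.0, -0.0, 0.245] rows 6.2
```

>>> jog_arm([
  [-0.004,0.011,0.002,0,0,0.023,0.45],
  [-0.005,0.024,0.002,0,0,0.045,0.45],
  [-0.008,0.038,0.002,0,0,0.067,0.45],
  [-0.011,0.052,0.002,0,0,0.089,0.45],
  [-0.016,0.065,0.002,0,0,0.111,0.45],
  [-0.021,0.078,0.002,0,0,0.134,0.45],
  [-0.027,0.09,0.002,0,0,0.156,0.45],
  [-0.034,0.103,0.002,0,0,0.178,0.45],
  [-0.042,0.114,0.002,0,0,0.2,0.45],
  [-0.05,0.125,0.002,0,0,0.223,0.45],
  [-0.06,0.135,0.002,0,0,0.245,0.45],
  [-0.063,0.139,0.002,0,0,0.253,0.45],
  [-0.067,0.143,0.002,0,0,0.261,0.45],
  [-0.067,0.143,0.002,0,0,0.261,0.45],
  [-0.067,0.143,0.002,0,0,0.261,0.45],
  [-0.067,0.143,0.002,0,0,0.261,0.45],
])

```text
clock: 4.48
tcp_pos: [0.6076, 0.0635, 0.0715]
ee_rot: [[0.797, 0.604, -0.0], [0.604, -0.797, 0.0], [-0.0, -0.0, -1.0]]
ft_force: [-0.4, 0.7, -0.7]
opening: 0.275
grasp_force: 0.0
```

```bash
python3 - <<'E'
from h import *
from bench import r
o=r.get_obs();print(o['tcp_pos'],o['ft_force'],o['opening'],o['grasp_force'])
c=r.read_camera('top');np.savez('t2.npz',**c);cv2.imwrite('pics/t2.png',cv2.resize(c['color'][110:260,160:400,::-1],None,fx=3,fy=3))
cx,cy=.5285,.003
rel(o,*[(cx+.1*np.cos(np.radians(a)),cy+.1*np.sin(np.radians(a)),z,a) for a,z in ((39.5,.072),(39.5,.2))])
E
```

```text
[0.60759265 0.06350709 0.07150348] [-0.35696204  0.6694225  -0.73498305] 0.2745676071073258 0.0
[np.float64(0.605662458338772), np.float64(0.0666078220277764), 0.072, 39.5] [0.001, -0.007, -0.001] [-0.0, 0.0, -0.013] rows 0.3
[np.float64(0.605662458338772), np.float64(0.0666078220277764), 0.2, 39.5] [0.001, -0.007, -0.257] [-0.0, 0.0, -0.013] rows 3.1
```

View pics/t2.png

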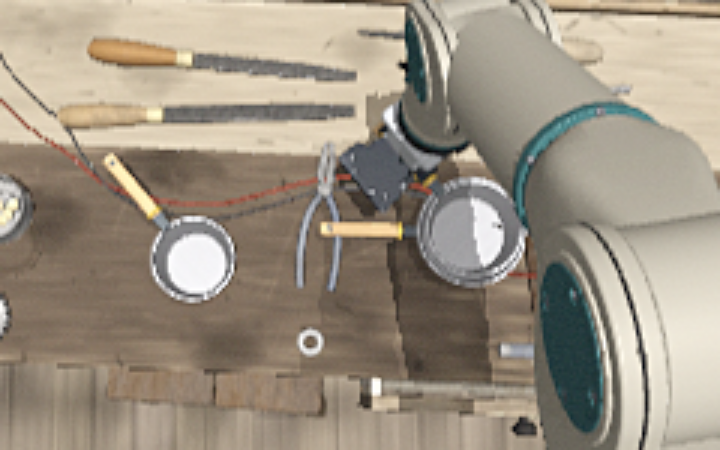

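The crop shows only the large handle at (322–405,229), so the medium handle has swung away and is now under the gripper at about (400,165). Next I back off, lift and measure.

>>> jog_arm([
  [0.001,-0.007,0,0,0,-0.013,0.45],
  [0.001,-0.007,0,0,0,-0.013,0.2],
  [0.001,-0.007,0,0,0,-0.013,0.2],
  [0.001,-0.007,-0.05,0,0,-0.013,0.2],
  [0.001,-0.007,-0.1,0,0,-0.013,0],
  [0.001,-0.007,-0.18,0,0,-0.013,0],
  [0.001,-0.007,-0.257,0,0,-0.013,0],
  [0.001,-0.007,-0.257,0,0,-0.013,-0.1],
  [0.001,-0.007,-0.257,0,0,-0.013,-0.1],
])

```text
clock: 5.28
tcp_pos: [0.6078, 0.0666, 0.2026]
ee_rot: [[0.772, 0.635, 0.006], [0.635, -0.772, 0.001], [0.005, 0.003, -1.0]]
ft_force: [-0.4, -0.3, -0.9]
opening: 0.547
grasp_force: 0.0
```

```bash
python3 - <<'E'
from h import *
from bench import r
o=r.get_obs();print(o['tcp_pos'],o['opening'])
c=r.read_camera('wrist');np.savez('w3.npz',**c);cv2.imwrite('pics/w3.png',c['color'][:,:,::-1])
t=dict(np.load('t2.npz'));q=plane(t,[(293.3,186.7),(267.3,186)],.046);d=q[1]-q[0];print(q,np.degrees(np.arctan2(d[1],d[0])))
rel(o,(.568,.36,.2,39.5))
E
```

```text
[0.60783393 0.06657884 0.20261126] 0.5469810944063042
[[0.53055583 0.07754225 0.046     ]
 [0.53357363 0.16288289 0.046     ]] 87.97475551738675
[0.568, 0.36, 0.2, 39.5] [0.311, -0.504, 0.005] [0.001, -0.002, -0.0] rows 7.1
```

View pics/w3.png

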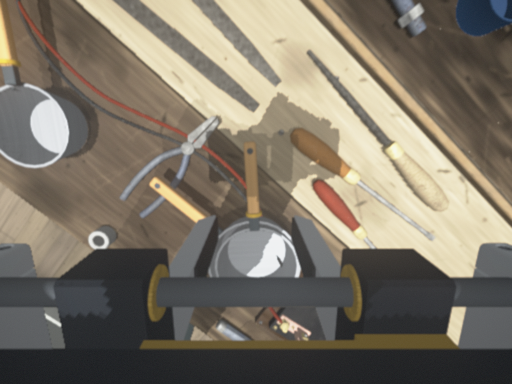

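The medium handle runs from (254,214) to (250,145), and the large handle from (203,220) to its tip at (153,182), so they are about 45° apart.

```bash
python3 - <<'E'
from h import *
c=dict(np.load('w3.npz'))
for n,uv,z in (('L',[(203,220),(153,182)],.046),('M',[(254,214),(250,145)],.064),('Mrim',[(210,263),(299,263)],.057)):
    q=plane(c,uv,z);d=q[1]-q[0];print(n,q.round(4).tolist(),np.degrees(np.arctan2(d[1],d[0])))
E
```

```text
L [[0.5342, 0.0876, 0.046], [0.5346, 0.1626, 0.046]] 89.64854858190836
M [[0.5848, 0.0476, 0.064], [0.6432, 0.1013, 0.064]] 42.616329915551006
Mrim [[0.4988, 0.0478, 0.057], [0.5692, -0.0379, 0.057]] -50.633051349094075
```

>>> jog_arm([
  [0.311,-0.504,0.005,0,0,0,-0.1],
  [0.311,-0.504,0.005,0,0,0,-0.1],
  [0.311,-0.504,0.005,0,0,0,-0.1],
  [0.311,-0.504,0.005,0,0,0,-0.1],
  [0.311,-0.504,0.005,0,0,0,-0.1],
  [0.311,-0.504,0.005,0,0,0,-0.1],
  [0.311,-0.504,0.005,0,0,0,-0.1],
  [0.311,-0.504,0.005,0,0,0,-0.1],
  [0.311,-0.504,0.005,0,0,0,-0.1],
  [0.311,-0.504,0.005,0,0,0,-0.1],
])

```text
clock: 6.17
tcp_pos: [0.5654, 0.3586, 0.1954]
ee_rot: [[0.772, 0.636, -0.003], [0.636, -0.772, -0.003], [-0.004, 0.001, -1.0]]
ft_force: [0.7, -0.5, -0.9]
opening: 0.552
grasp_force: 0.0
```

```bash
python3 - <<'E'
from h import *
from bench import r
o=r.get_obs();print(o['tcp_pos'],o['opening'])
c=r.read_camera('wrist');np.savez('w4.npz',**c);cv2.imwrite('pics/w4.png',c['color'][:,:,::-1])
c=r.read_camera('top');np.savez('t4.npz',**c);cv2.imwrite('pics/t4.png',cv2.resize(c['color'][110:260,180:380,::-1],None,fx=4,fy=4))
E
```

```text
[0.56542851 0.35860137 0.19539364] 0.551893560441277
```

View pics/w4.png

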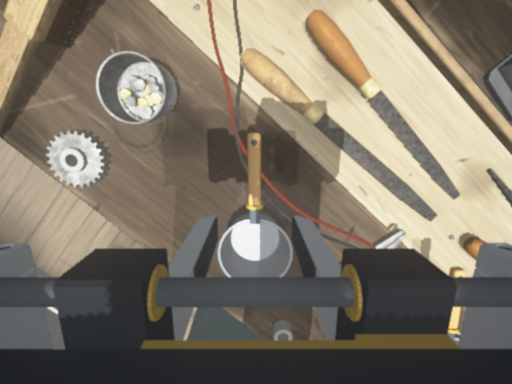

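View pics/t4.png

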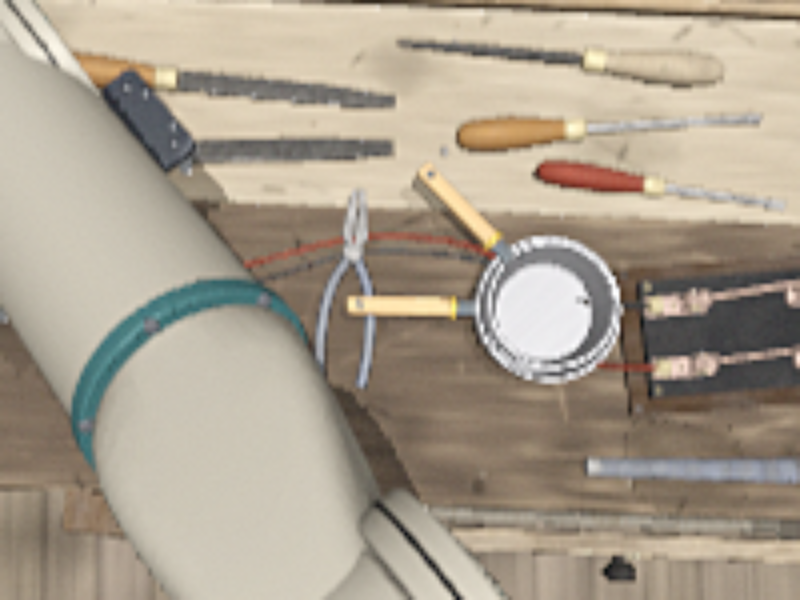

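In the top crop, the large handle runs from (455,307) to (350,305), and the medium handle from (495,243) to (425,172). In the wrist image, the small pan's handle runs from (254,208) to its tip at (254,135) and is centred between the fingers.

```bash
python3 - <<'E'
from h import *
from bench import r
t=dict(np.load('t4.npz'));c=dict(np.load('w4.npz'))
f=lambda x,y:(180+x/4,110+y/4)
def line(n,c,uv,z,L):
    q=plane(c,uv,z);d=q[1]-q[0];a=np.arctan2(d[1],d[0]);print(n,q[1].round(4),'ang',np.degrees(a).round(1),'axis',(q[1][:2]-L*np.array([np.cos(a),np.sin(a)])).round(4))
line('L',t,[f(455,307),f(350,305)],.046,.165)
line('M',t,[f(495,243),f(425,172)],.064,.155)
line('S',c,[(254,208),(254,135)],.066,.145)
q=plane(t,[f(547.5,309.5)],.05);print('Lrim centre',q)
W,ok=cloud(t)
for nm,c0,cam,lo in (('nest',(.529,.003),t,.053),('small',(.507,.311),c,.049)):
    W,ok=cloud(cam);m=ok&(np.hypot(W[...,0]-c0[0],W[...,1]-c0[1])<.06)&(W[...,2]>lo)&(W[...,2]<.063)&~wood(cam)
    p=W[m];print(nm,len(p),circ(p[:,:2]))
o=r.get_obs()
E
```

```text
L [0.5327 0.1622 0.046 ] ang 88.4 axis [ 0.5282 -0.0027]
M [0.6395 0.1001 0.064 ] ang 43.1 axis [ 0.5264 -0.0058]
S [0.611  0.3965 0.066 ] ang 39.5 axis [0.4991 0.3043]
Lrim centre [[0.5270994  0.00093925 0.05      ]]
nest 105 (array([ 5.31032904e-01, -4.13009030e-04]), np.float64(0.05138621287536685))
small 539 (array([0.50404556, 0.3076026 ]), np.float64(0.0437510437190099))
```

```bash
python3 - <<'E'
from h import *
from bench import r
rel(r.get_obs(),(.5642,.357,.1,39.5),(.5642,.357,.0605,39.5))
E
```

```text
[0.5642, 0.357, 0.1, 39.5] [-0.003, -0.004, 0.193] [0.001, 0.001, -0.001] rows 2.3
[0.5642, 0.357, 0.0605, 39.5] [-0.003, -0.004, 0.272] [0.001, 0.001, -0.001] rows 3.3
```

>>> jog_arm([
  [-0.003,-0.004,0.1,0.001,0.001,-0.001,-0.1],
  [-0.003,-0.004,0.19,0.001,0.001,-0.001,0],
  [-0.003,-0.004,0.22,0.001,0.001,-0.001,0],
  [-0.003,-0.004,0.25,0.001,0.001,-0.001,0.1],
  [-0.003,-0.004,0.27,0.001,0.001,-0.001,0.1],
  [-0.003,-0.004,0.27,0.001,0.001,-0.001,0.1],
  [-0.003,-0.004,0.27,0.001,0.001,-0.001,0.3],
  [-0.003,-0.004,0.27,0.001,0.001,-0.001,0.5],
  [-0.003,-0.004,0.27,0.001,0.001,-0.001,0.6],
  [-0.003,-0.004,0.27,0.001,0.001,-0.001,1],
  [-0.003,-0.004,0.27,0.001,0.001,-0.001,1],
  [-0.003,-0.004,0.27,0.001,0.001,-0.001,1],
  [-0.003,-0.004,0.27,0.001,0.001,-0.001,1],
  [-0.003,-0.004,0.27,0.001,0.001,-0.001,1],
  [-0.003,-0.004,0.27,0.001,0.001,-0.001,1],
])

```text
clock: 7.52
tcp_pos: [0.5647, 0.3609, 0.0633]
ee_rot: [[0.77, 0.637, 0.002], [0.637, -0.77, 0.006], [0.005, -0.003, -1.0]]
ft_force: [1.4, 1.7, 4.8]
opening: 0.143
grasp_force: 29.9
```

```bash
python3 - <<'E'
from h import *
from bench import r
o=r.get_obs();print(o['tcp_pos'],o['opening'],o['grasp_force'],o['ft_force'])
a=39.5
rel(o,(.5642,.357,.20,39.5))
E
```

```text
[0.56470709 0.36088954 0.06325138] 0.14337408807972848 29.941513538360596 [1.37538206 1.68326952 4.77238568]
[0.5642, 0.357, 0.2, 39.5] [-0.004, 0.005, -0.274] [-0.001, -0.002, 0.001] rows 3.3
```

>>> jog_arm([
  [0,0,-0.01,0,0,0,1],
  [0,0,-0.02,0,0,0,1],
  [0,0,-0.04,0,0,0,1],
  [0,0,-0.07,0,0,0,1],
  [0,0,-0.11,0,0,0,1],
  [0,0,-0.15,0,0,0,1],
  [0,0,-0.19,0,0,0,1],
  [0,0,-0.22,0,0,0,1],
  [0,0,-0.24,0,0,0,1],
  [0,0,-0.25,0,0,0,1],
  [0,0,-0.25,0,0,0,1],
  [0,0,-0.25,0,0,0,1],
])

```text
clock: 8.52
tcp_pos: [0.5633, 0.3595, 0.187]
ee_rot: [[0.77, 0.638, -0.0], [0.637, -0.77, 0.004], [0.002, -0.003, -1.0]]
ft_force: [0.4, -0.0, -2.1]
opening: 0.145
grasp_force: 29.9
```

```bash
python3 - <<'E'
from h import *
from bench import r
o=r.get_obs();print(o['tcp_pos'],o['opening'],o['grasp_force'],o['ft_force'],o['wrist_torque'])
c=r.read_camera('scene');np.savez('s5.npz',**c);cv2.imwrite('pics/s5.png',cv2.resize(c['color'][60:260,130:390,::-1],None,fx=3,fy=3)) 
c=r.read_camera('wrist');np.savez('w5.npz',**c);cv2.imwrite('pics/w5.png',c['color'][:,:,::-1])
E
```

```text
[0.56334126 0.35952084 0.18695264] 0.1445884452997659 29.940406680107117 [ 0.35857694 -0.04824139 -2.11865845] [ 0.05024768 -0.1107214  -0.01168082]
```

View pics/s5.png

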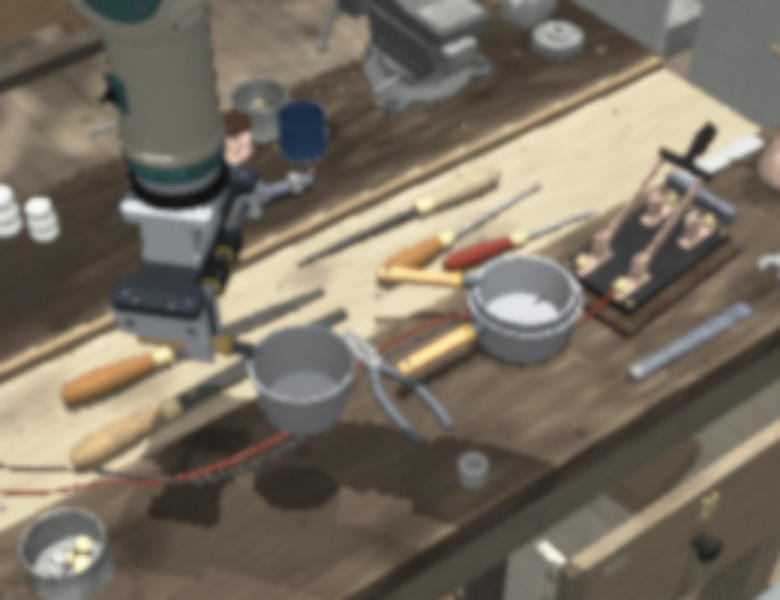

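View pics/w5.png

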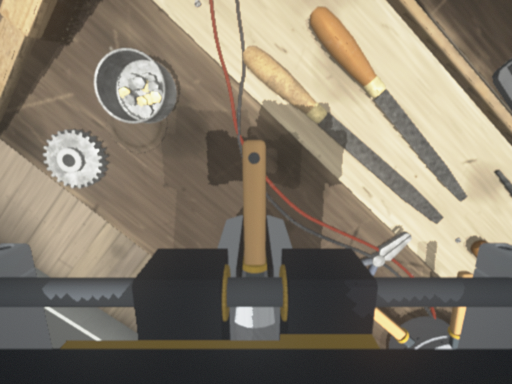

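The pan hangs close to level, with its handle pinched squarely at (255,250) in the wrist image. I'll measure the hanging pan's axis and tilt from depth.

```bash
python3 - <<'E'
from h import *
from bench import r
c=dict(np.load('s5.npz'));W,ok=cloud(c);o=r.get_obs()
d=np.hypot(W[...,0]-.4993,W[...,1]-.3067)
p=W[ok&(d<.06)&(W[...,2]>.165)&(W[...,2]<.19)];cc,R=circ(p[:,:2]);print(len(p),cc,R,'TCP rel',np.array(o['ee_rot']).T@np.r_[cc-o['tcp_pos'][:2],0])
for lo,hi,rad in ((.11,.145,.026),(.168,.19,.06)):
    q=W[ok&(d<rad)&(W[...,2]>lo)&(W[...,2]<hi)]
    s=np.linalg.lstsq(np.c_[q[:,:2]-cc,np.ones(len(q))],q[:,2],rcond=None)[0];a=np.radians(39.5)
    print(len(q),s,'slope along handle',s[0]*np.cos(a)+s[1]*np.sin(a),'across',-s[0]*np.sin(a)+s[1]*np.cos(a))
# nest medium rim in scene view
m=ok&(np.hypot(W[...,0]-.528,W[...,1]-0)<.06)&(W[...,2]>.053)&(W[...,2]<.063);p=W[m];print('nest',len(p),circ(p[:,:2]))
rel(o,(.528+.083,-.004,.187,-2))
E
```

```text
338 [0.50100121 0.30781617] 0.04380871334652808 TCP rel [-8.06518729e-02  1.25747184e-04 -6.58308627e-05]
83 [0.00481992 0.00125472 0.12868265] slope along handle 0.004517270945663903 across -0.002097673810808994
287 [0.0444742  0.05284638 0.17542421] slope along handle 0.06793181375830756 across 0.012488494619470228
nest 133 (array([5.32135777e-01, 2.00697988e-04]), np.float64(0.05092144226392815))
[0.611, -0.004, 0.187, -2] [-0.389, 0.621, -0.004] [-0.001, 0.0, 0.231] rows 8.8
```

>>> jog_arm([
  [-0.01,0.016,-0.004,0,0,0.006,1],
  [-0.035,0.056,-0.004,0,0,0.02,1],
  [-0.07,0.112,-0.004,0,0,0.041,1],
  [-0.105,0.168,-0.004,0,0,0.062,1],
  [-0.14,0.224,-0.004,0,0,0.083,1],
  [-0.175,0.28,-0.004,0,0,0.104,1],
  [-0.21,0.336,-0.004,0,0,0.125,1],
  [-0.245,0.392,-0.004,0,0,0.146,1],
  [-0.28,0.448,-0.004,0,0,0.167,1],
  [-0.315,0.504,-0.004,0,0,0.188,1],
  [-0.345,0.55,-0.004,0,0,0.205,1],
  [-0.367,0.586,-0.004,0,0,0.218,1],
  [-0.38,0.607,-0.004,0,0,0.226,1],
  [-0.388,0.62,-0.004,0,0,0.231,1],
  [-0.388,0.62,-0.004,0,0,0.231,1],
  [-0.388,0.62,-0.004,0,0,0.231,1],
  [-0.388,0.62,-0.004,0,0,0.231,1],
])

```text
clock: 10.03
tcp_pos: [0.6117, -0.0005, 0.1877]
ee_rot: [[1.0, -0.032, -0.0], [-0.032, -0.999, 0.006], [-0.0, -0.006, -1.0]]
ft_force: [-0.2, -0.5, -2.0]
opening: 0.144
grasp_force: 29.9
```

```bash
python3 - <<'E'
from h import *
from bench import r
o=r.get_obs();print(o['tcp_pos'],o['ft_force'],o['wrist_torque'])
c=r.read_camera('scene');W,ok=cloud(c)
for n,x0,lo,hi in (('small',(.530,-.001),.165,.19),('nest',(.53,0),.053,.063)):
    p=W[ok&(np.hypot(W[...,0]-x0[0],W[...,1]-x0[1])<.058)&(W[...,2]>lo)&(W[...,2]<hi)];print(n,len(p),circ(p[:,:2]))
rel(o,(.6115,-.004,.10,-2),(.6115,-.004,.08,-2),(.6115,-.004,.0733,-2))
E
```

```text
[ 6.11742113e-01 -4.82514969e-04  1.87718963e-01] [-0.19940971 -0.54435252 -1.99033869] [ 0.01398742 -0.03880281 -0.00767535]
small 288 (array([0.52978572, 0.00291295]), np.float64(0.04352676120555498))
nest 116 (array([0.53264319, 0.00072086]), np.float64(0.05110001774641089))
[0.6115, -0.004, 0.1, -2] [-0.0, 0.008, 0.175] [-0.002, 0.0, 0.001] rows 2.1
[0.6115, -0.004, 0.08, -2] [-0.0, 0.008, 0.215] [-0.002, 0.0, 0.001] rows 2.6
[0.6115, -0.004, 0.0733, -2] [-0.0, 0.008, 0.229] [-0.002, 0.0, 0.001] rows 2.7
```

>>> jog_arm([
  [0.001,0.005,0.03,0,0,0,1],
  [0.001,0.005,0.06,0,0,0,1],
  [0.001,0.005,0.09,0,0,0,1],
  [0.001,0.005,0.12,0,0,0,1],
  [0.001,0.005,0.14,0,0,0,1],
  [0.001,0.005,0.155,0,0,0,1],
  [0.001,0.005,0.17,0,0,0,1],
  [0.001,0.005,0.18,0,0,0,1],
  [0.001,0.005,0.19,0,0,0,1],
  [0.001,0.005,0.2,0,0,0,1],
  [0.001,0.005,0.205,0,0,0,1],
  [0.001,0.005,0.21,0,0,0,1],
  [0.001,0.005,0.21,0,0,0,1],
  [0.001,0.005,0.21,0,0,0,1],
])

```text
clock: 11.25
tcp_pos: [0.6125, -0.0049, 0.083]
ee_rot: [[0.999, -0.035, 0.001], [-0.035, -0.999, 0.004], [0.001, -0.004, -1.0]]
ft_force: [-0.0, 0.7, -0.9]
opening: 0.15
grasp_force: 29.9
```

>>> jog_arm([
  [0,-0.002,0.002,0,0,0,1],
  [0,-0.002,0.004,0,0,0,1],
  [0,-0.002,0.006,0,0,0,1],
  [0,-0.002,0.008,0,0,0,1],
  [0,-0.002,0.01,0,0,0,1],
  [0,-0.002,0.012,0,0,0,1],
  [0,-0.002,0.013,0,0,0,1],
  [0,-0.002,0.014,0,0,0,1],
  [0,-0.002,0.014,0,0,0,1],
  [0,-0.002,0.014,0,0,0,1],
])

```text
clock: 12.08
tcp_pos: [0.6125, -0.0038, 0.0759]
ee_rot: [[0.999, -0.035, 0.0], [-0.035, -0.999, 0.004], [0.0, -0.004, -1.0]]
ft_force: [0.5, -0.1, -0.9]
opening: 0.146
grasp_force: 29.9
```

>>> jog_arm([
  [0,0,0.001,0,0,0,1],
  [0,0,0.002,0,0,0,1],
  [0,0,0.003,0,0,0,1],
  [0,0,0.003,0,0,0,1],
  [0,0,0.004,0,0,0,1],
  [0,0,0.004,0,0,0,1],
])

```text
clock: 12.58
tcp_pos: [0.6124, -0.0037, 0.0739]
ee_rot: [[0.999, -0.035, 0.0], [-0.035, -0.999, 0.004], [0.0, -0.004, -1.0]]
ft_force: [-0.1, 0.1, -0.3]
opening: 0.149
grasp_force: 29.9
```

```bash
cat > m.py <<'E'
from h import *
from bench import r
c=r.read_camera('scene');W,ok=cloud(c)
q=W[ok&(np.hypot(W[...,0]-.531,W[...,1])<.024)&(W[...,2]>-.01)&(W[...,2]<.04)]
print('floor',len(q),np.median(q[:,2]),np.linalg.lstsq(np.c_[q[:,:2]-q[:,:2].mean(0),np.ones(len(q))],q[:,2],rcond=None)[0])
o=r.get_obs();print(o['tcp_pos'],o['ft_force'])
E
python3 m.py
```

```text
floor 26 0.016054500837364788 [-0.08327671  0.18115102  0.0162129 ]
[ 0.61241727 -0.00374261  0.07387309] [ 0.35293744 -0.04946551 -1.76424113]
```

>>> jog_arm([
  [0,0,0.001,0,0,0,1],
  [0,0,0.002,0,0,0,1],
  [0,0,0.003,0,0,0,1],
  [0,0,0.003,0,0,0,1],
  [0,0,0.003,0,0,0,1],
])

```text
clock: 13.05
tcp_pos: [0.6132, -0.0038, 0.073]
ee_rot: [[0.999, -0.035, 0.002], [-0.035, -0.999, 0.004], [0.002, -0.005, -1.0]]
ft_force: [0.5, -0.7, 5.2]
opening: 0.144
grasp_force: 29.9
```

Contact at the expected height. Releasing.

>>> jog_arm([
  [0,0,0,0,0,0,0.6],
  [0,0,0,0,0,0,0.5],
  [0,0,0,0,0,0,0.4],
  [0,0,0,0,0,0,0.4],
  [0,0,0,0,0,0,0.4],
  [0,0,0,0,0,0,0.4],
  [0,0,-0.02,0,0,0,0.4],
  [0,0,-0.05,0,0,0,0.4],
  [0,0,-0.1,0,0,0,0.4],
  [0,0,-0.15,0,0,0,0.4],
  [0,0,-0.2,0,0,0,0.4],
  [0.1,0,-0.3,0,0,0,0.4],
  [0.1,0,-0.3,0,0,0,0.4],
  [0.1,0,-0.3,0,0,0,0.4],
])

```text
clock: 14.22
tcp_pos: [0.6688, -0.0065, 0.2286]
ee_rot: [[0.999, -0.034, 0.014], [-0.034, -0.999, 0.004], [0.014, -0.005, -1.0]]
ft_force: [0.3, -0.9, -0.0]
opening: 0.301
grasp_force: 0.0
```

```bash
python3 m.py; python3 - <<'E'
from h import *
from bench import r
c=r.read_camera('scene');np.savez('s6.npz',**c);a=cv2.resize(c['color'][100:220,210:370,::-1],None,fx=4,fy=4)
cv2.imwrite('pics/s6.png',a)
W,ok=cloud(c)
p=W[ok&(np.hypot(W[...,0]-.53,W[...,1])<.05)&(W[...,2]>.0605)&(W[...,2]<.07)&~wood(c)];print('small rim',len(p),circ(p[:,:2]),np.median(p[:,2]))
E
```

```text
floor 26 0.015929761594902545 [-0.12670485  0.21158765  0.01598751]
[ 0.66532064 -0.0063554   0.22559258] [-0.36819293  0.05118509 -1.20164532]
small rim 105 (array([ 0.52974503, -0.0008066 ]), np.float64(0.04380436253226044)) 0.06405369441050576
```

View pics/s6.png

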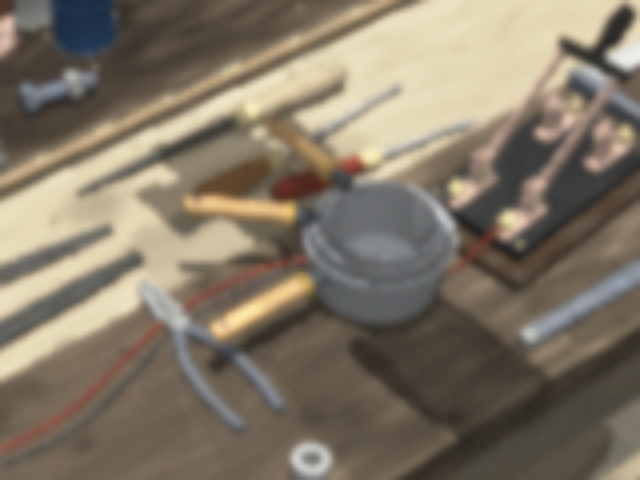

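The view shows the intended fan: large handle at (265,305), medium at (240,207) and small at (300,145), with the small pan seated around (385,225). One numeric check of tilt before handing in.

```bash
python3 - <<'E'
from h import *
from bench import r
for n in ('scene','top'):
    c=r.read_camera(n);W,ok=cloud(c);d=np.hypot(W[...,0]-.53,W[...,1]+.001)
    an=np.degrees(np.arctan2(W[...,1]+.001,W[...,0]-.53));m=ok&(d<.048)&(d>.036)&(W[...,2]<.075)&~wood(c)
    print(n,[(k,round(float(np.percentile(W[m&(abs((an-k+180)%360-180)<22)][:,2],92)),4)) for k in range(-180,180,45) if (m&(abs((an-k+180)%360-180)<22)).sum()>3])
    q=W[ok&(d<.022)&(W[...,2]<.03)]
    if len(q)>5: print('floor',len(q),np.linalg.lstsq(np.c_[q[:,:2]-q[:,:2].mean(0),np.ones(len(q))],q[:,2],rcond=None)[0])
    else: print(len(q))
E
```

```text
scene [(-180, 0.064), (-135, 0.0661), (-90, 0.064), (-45, 0.0629), (0, 0.0682), (45, 0.066), (90, 0.0656), (135, 0.0643)]
floor 22 [-0.11383392  0.11706083  0.01653526]
top [(-180, 0.0646), (-135, 0.0636), (-90, 0.0646), (-45, 0.064), (0, 0.071), (45, 0.0626), (90, 0.0644), (135, 0.0646)]
floor 132 [ 0.00687173 -0.01354021  0.01396786]
```

```bash
python3 -c "
from bench import r
print(r.close_job())"
```

```text
the job is handed in; nothing more can be done
None
```

The three pans are nested as a clockwise fan and the job is handed in; no verdict came back. My last camera check showed the small pan level and home, with the medium handle about 45° clockwise of the large one. The small pan was set about another 45° on, which I judged by eye in the final picture.

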